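Throw the interlocked levers of a lab vacuum manifold

TASK

Put the bench vacuum manifold into service: throw the three ball-knob levers fully over, away from the robot, and last of all the T-handled main lever, so that all four lie over against their stops. An interlock inside lets them go only one after another in an order that is not marked and is different every time, so feel for the one that is free: ease off and try another as soon as a lever stiffens, never force a blocked lever or lean hard on one at its stop, and leave the things around the manifold where they are.

Things in the scene. Friction and masses are not known exactly. Their poses are not given: they have to be found in the camera images.
- console: the bench vacuum manifold: fixed white housing 250 (x) x 360 (y) x 60 mm high, with a pipe along its far side. Origin at the centre of its underside, on the bench; its x axis points away from the robot (the way the levers are thrown), y to the left, z up. Its flat top (deck) is 60 mm above the bench; a round gauge (44 mm dia, 22 mm high) stands on the deck at the far side (x +100, y +70)
- lever_a (a joint): the rightmost (seen from the robot) lever (station lever), pivoting at console x 0, y -125, z +45 mm about the console's y axis. Rad: 0 leaning 0.45 towards the robot (starts at 0 to 0.05), 0.9 leaning 0.45 away against its stop (thrown). Stays where left. Free it takes 2 to 5 N at the knob all the way; blocked it stops at 0.08 to 0.1. It frees the next lever once over by about 0.8
- lever_a_knob (a point): centre of a black ball knob 28 mm dia on an 11 mm steel stem: the grip of lever_a, 100 mm from its pivot; 135 mm above the bench at either end of the throw, 145 mm midway
- stem_a (a joint): bending of the springy stem root of lever_a, rad, 0 unloaded, positive when the knob is pushed away from the robot ahead of its lever: 0.1 rad for about 15 N at the knob (1.5 N per mm at the knob). Bent more than 0.12 rad either way (about 18 N) the lever counts as forced; an ordinary free throw bends it about 0.02
- lever_b (a joint): the second from the right lever (station lever), pivoting at console x 0, y -50, z +45 mm about the console's y axis. Rad: 0 leaning 0.45 towards the robot (starts at 0 to 0.05), 0.9 leaning 0.45 away against its stop (thrown). Stays where left. Free it takes 2 to 5 N at the knob all the way; blocked it stops at 0.08 to 0.1. It frees the next lever once over by about 0.8
- lever_b_knob (a point): centre of a black ball knob 28 mm dia on an 11 mm steel stem: the grip of lever_b, 100 mm from its pivot; 135 mm above the bench at either end of the throw, 145 mm midway
- stem_b (a joint): bending of the springy stem root of lever_b, rad, 0 unloaded, positive when the knob is pushed away from the robot ahead of its lever: 0.1 rad for about 15 N at the knob (1.5 N per mm at the knob). Bent more than 0.12 rad either way (about 18 N) the lever counts as forced; an ordinary free throw bends it about 0.02
- lever_c (a joint): the third from the right lever (station lever), pivoting at console x 0, y +25, z +45 mm about the console's y axis. Rad: 0 leaning 0.45 towards the robot (starts at 0 to 0.05), 0.9 leaning 0.45 away against its stop (thrown). Stays where left. Free it takes 2 to 5 N at the knob all the way; blocked it stops at 0.08 to 0.1. It frees the next lever once over by about 0.8
- lever_c_knob (a point): centre of a black ball knob 28 mm dia on an 11 mm steel stem: the grip of lever_c, 100 mm from its pivot; 135 mm above the bench at either end of the throw, 145 mm midway
- stem_c (a joint): bending of the springy stem root of lever_c, rad, 0 unloaded, positive when the knob is pushed away from the robot ahead of its lever: 0.1 rad for about 15 N at the knob (1.5 N per mm at the knob). Bent more than 0.12 rad either way (about 18 N) the lever counts as forced; an ordinary free throw bends it about 0.02
- lever_main (a joint): the leftmost lever (main lever), pivoting at console x 0, y +115, z +45 mm about the console's y axis. Rad: 0 leaning 0.45 towards the robot (starts at 0 to 0.05), 0.9 leaning 0.45 away against its stop (thrown). Stays where left. Free it takes 2 to 5 N at the knob all the way; blocked it stops at 0.08 to 0.1.
- lever_main_knob (a point): centre of a black cross-bar (T-handle), 18 mm thick and 60 mm long along the console's y, on a 14 mm steel stem: the grip of lever_main, 100 mm from its pivot; 135 mm above the bench at either end of the throw, 145 mm midway
- stem_main (a joint): bending of the springy stem root of lever_main, rad, 0 unloaded, positive when the knob is pushed away from the robot ahead of its lever: 0.1 rad for about 15 N at the knob (1.5 N per mm at the knob). Bent more than 0.12 rad either way (about 18 N) the lever counts as forced; an ordinary free throw bends it about 0.02
- vial: bystander: amber glass vial, 24 mm dia x 50 mm, standing on the console's deck at the far side; origin at its underside
- slide_box: bystander: grey plastic slide box, 30 x 85 x 18 mm, lying on the console's deck at the robot's side, in front of the levers; origin at its underside
- beaker: bystander: glass beaker, 72 mm dia x 95 mm, standing right of the console; origin at its underside
- reagent_bottle: bystander: amber reagent bottle, 68 mm dia x 140 mm, standing left of the console; origin at its underside
- petri_dish: bystander: covered petri dish, 94 mm dia x 18 mm, on the bench near the robot; origin at its underside
- tube_rack: bystander: blue tube rack, 100 x 200 mm, with capped tubes up to 105 mm high, at the left; origin at its underside
- pipette: bystander: white pipette lying on the bench right of everything, about 230 mm long, 22 mm high; origin at its underside

How it is judged (in metres and radians):
On the way:
1. the three ball-knob levers are fully over while the main lever is still back (value of joint each of lever_a, lever_b, lever_c above 0.8 rad and value of joint lever_main below 0.4 rad), for 0.2 s.
At the end, for the whole second after the job is handed in: all four levers are thrown over away from the robot (each joint above 0.8 of its 0.9 rad) and at rest, the main lever after the three others (value of joint each of lever_a, lever_b, lever_c, lever_main above 0.8 rad and velocity of joint each of lever_a, lever_b, lever_c, lever_main below 0.05 rad/s); the robot touches nothing.
It fails at once if a lever is forced: its stem bent more than 0.12 rad (about 18 N at the knob) (value of joint any of stem_a, stem_b, stem_c, stem_main above 0.12 rad or value of joint any of stem_a, stem_b, stem_c, stem_main below -0.12 rad).
It fails at once if a bystander is disturbed (moved more than 30 mm) (distance of any of vial, slide_box, beaker, reagent_bottle, petri_dish, tube_rack, pipette from where it was at the start of the episode above 0.03 m).
It also fails if it takes over 72 s, if anything falls off the work surface, if the arm or the gripper's body presses on something with over 40 N, if the wrist force passes 120 N, or if a joint passes its speed limit or range.

ROBOT

A 7-joint arm with a two-finger parallel gripper is mounted at the origin on the work surface. World frame = base frame: x ahead of the robot, y to its left, z up, the work surface at z = 0. Lengths are in mm, angles in rad, forces in N, time in s.
With the tool pointing down it reaches from about 400 to 850 mm from the base axis. Payload 4.5 kg.
Tool frame: the origin (TCP) lies midway between the tips of the shut fingers; the grasp point (between the pads) lies 19 mm behind it; z points along the fingers, y is the direction in which the jaws open and shut (so a half turn about z gives the same grasp; the last joint's range is limited). The gripper opens to 85 mm and grips with 20 to 120 N. Pads are 22 mm wide; open, the fingers measure 114 mm over their backs; the gripper's body (76 mm by 85 mm) begins 54 mm behind the grasp point. The pads swing forward as they close: fully open they stand 13 mm farther back than shut.
Start: joints at [1.21, 0.689, -0.195, 1.565, 0.157, 0.902, -0.215], TCP at [240.42, -576.934, 231.317] pointing down, gripper open.
Joint ranges: [-3.01, 3.01], [-0.46, 2.08], [-1.47, 1.51], [0.13, 2.56], [-1, 4.14], [0.04, 2.09], [-2.66, 2.66]. Speed limits (rad/s): [2.57, 2.57, 3.14, 3.14, 3.14, 3.14, 3.14].

INTERFACE

Orientations are given as a rotation vector (axis times angle).
In Python, from bench import bot gives the robot as it stands.
- The arm moves only by the tool step_arm, never from a script. Its argument "series" is a list that holds one entry, the list of rows, each a list of 7 numbers: the turn, a rotation vector about the tool's x, y, z in degrees, then the shift along the tool's x, y, z in mm, then the finger opening in mm, from 0 to 85.4. In form: [[[ax, ay, az, dx, dy, dz, jaw], ...]]. A call has 1 to 12 rows; each row shifts and turns the commanded pose from where the row before left it, along the tool's axes as they then stand; what a row does not reach is not made up. A row lasts 1/8 s, in which the tool goes at most 62.5 mm and 10.7 degrees, less where a joint would pass 70% of its speed; a pose out of reach is approached as far as the arm can. A call with a gripper value outside its range is refused whole. The fingers move at their own pace and stop on an object; "newtons" is the grip in N (left out, the last holds). Time passes only in rows, so rows that do not move let the fingers close. It gives the time, the measured TCP pose, the force and the opening at its end, in the units of the state.
- bot.get_obs(): the state, without advancing time (a new reading comes with each control period).
- bot.camera(name): name is "scene" or "top" or "wrist"; returns the picture (400x640x3 uint8, blue, green, red); there is no depth.
- bot.camera_model(name): a dict with "fx", "fy", "cx", "cy" (pixels), "pose" (4x4, takes a point from camera to world coordinates); the wrist camera has in their place "hand_eye" (4x4, takes a point from camera to tool coordinates, whose origin is the TCP and whose axes are the flange's). Camera axes: x right, y up, looking along -z (the intrinsics and any distortion apply to the point x, -y, -z); pixel columns grow to the right and rows downward; lengths in mm; the calibration is good to about 2 mm. A picture is of the moment at which its call begins: read the wrist's pose just before it. camera_model takes no time and is no camera call.
- bot.sign_off(): hands the job in, once; it reports no verdict.
The state is a dict: "t": time; "joints": joint angles; "dq": joint speeds; "effort": joint torques, N m; "tcp_pos": TCP position; "ee_rot": TCP orientation; "wrist_force": force on the tool from outside, world axes, zero at the start; "wrist_torque": the same for the moment, N m; "grip_width": opening from 0.0 (shut) to 1.0 (fully open).
Only numpy, scipy, OpenCV 4.12 (cv2) and the standard library are available. Lean on these libraries where they do the work, as an engineer would, in place of code of your own. Each camera call takes 0.05 s, during which the arm holds its last target.

## Working session

There is one attempt and no reset: what is moved stays moved. The work goes in short steps, Python scripts to look and compute and a tool call to move; the robot and the scene stay as the last step left them, time stands still between calls to the robot, and variables do not carry over. Pictures are saved under pics/ and viewed, and the job is handed in when it is done.

Besides the shell and the picture viewer there is one more tool, called as name([rows], argument=value, ...), one row to a line, values as JSON. step_arm: Moves the arm, as the interface text tells. Its arguments: {"type":"object","properties":{"series":{"type":"array","items":{"type":"array","items":{"type":"array","items":{"type":"number"}}}},"newtons":{"type":"number"}},"required":["series"]}

```bash
mkdir -p pics; python3 - <<'E'
from bench import bot
import cv2,numpy as np
print(bot.get_obs())
for n in("scene","top"):
    cv2.imwrite(f"pics/{n}0.png",bot.camera(n)); m=bot.camera_model(n); print(n,{k:(np.round(v,3).tolist() if k=='pose' else v) for k,v in m.items()})
print(bot.camera_model("wrist"))
E
```

```text
{'t': 0.0, 'joints': array([ 1.20977473,  0.69003803, -0.19450552,  1.56645281,  0.1572963 ,
        0.90249339, -0.21509299]), 'dq': array([ 5.51846257e-04, -1.84663040e-03, -7.01219252e-05, -1.28743595e-03,
       -4.23991838e-04,  4.79225155e-04, -1.80379953e-04]), 'effort': array([ 5.74534879e-04, -5.39612532e+01, -1.26669042e+00, -1.58545053e+01,
        9.01906576e-03,  9.56235715e-03,  2.07164231e-05]), 'tcp_pos': array([ 240.07503347, -576.28024107,  230.42114489]), 'ee_rot': array([-3.07865654e+00, -6.15933751e-01,  8.38962907e-04]), 'wrist_force': array([ 0.38439617, -0.6242007 ,  0.07861906]), 'wrist_torque': array([-0.00365846,  0.00558261,  0.01330912]), 'grip_width': 1.0024372412799962}
scene {'fx': 398.4495146730798, 'fy': 398.4495146730798, 'cx': 316.88856171386715, 'cy': 195.43761468890216, 'pose': [[-0.378, -0.618, 0.69, 1362.136], [0.926, -0.268, 0.266, 342.225], [0.02, 0.739, 0.673, 927.867], [0.0, 0.0, 0.0, 1.0]]}
top {'fx': 514.6560794452612, 'fy': 514.6560794452612, 'cx': 320.4133323547158, 'cy': 196.91129094825808, 'pose': [[-0.007, 0.98, -0.198, 233.486], [-1.0, -0.007, 0.003, 17.893], [0.002, 0.198, 0.98, 1601.436], [0.0, 0.0, 0.0, 1.0]]}
{'fx': 320.58797198085693, 'fy': 320.58797198085693, 'cx': 316.4824414263374, 'cy': 201.21783090462597, 'hand_eye': array([[-7.75668195e-04,  9.44578043e-01,  3.28286033e-01,
         8.57258663e+01],
       [ 9.99999639e-01,  6.18992259e-04,  5.81753104e-04,
         1.50186407e-01],
       [ 3.46304695e-04,  3.28286366e-01, -9.44578182e-01,
        -1.42622739e+02],
       [ 0.00000000e+00,  0.00000000e+00,  0.00000000e+00,
         1.00000000e+00]])}
```

View pics/scene0.png

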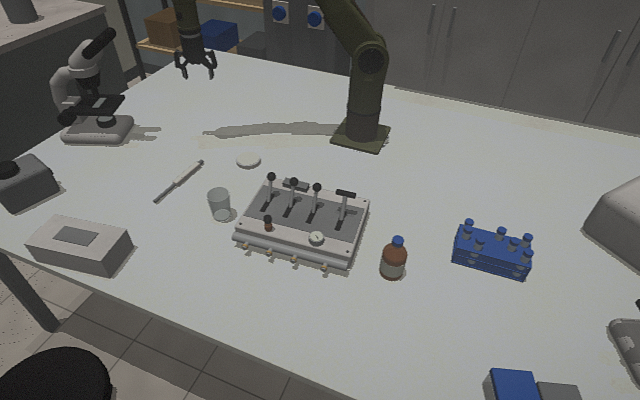

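View pics/top0.png

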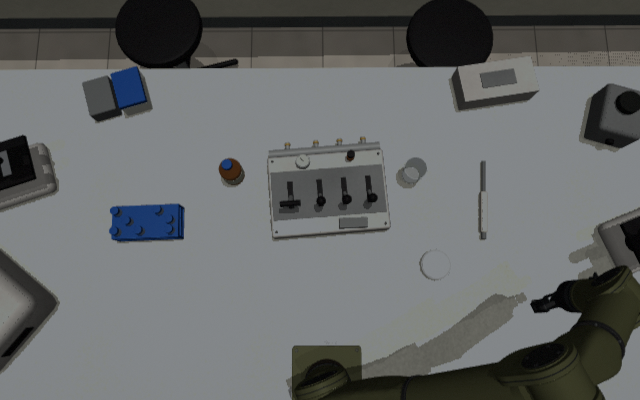

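The top view shows the console at about (268–388, 143–238). The knobs are at about (373,197), (347,199) and (321,201), and the T-handle at (290,203). In the scene view the knobs are at (271,176), (294,182) and (317,187), and the T-handle at (346,194). I'll enlarge the pictures for precise points.

```bash
python3 - <<'E'
import cv2
a=cv2.imread("pics/top0.png")[135:250,255:400]; b=cv2.imread("pics/scene0.png")[160:280,225:380]
cv2.imwrite("pics/top0z.png",cv2.resize(a,None,fx=5,fy=5,interpolation=cv2.INTER_CUBIC))
cv2.imwrite("pics/scene0z.png",cv2.resize(b,None,fx=5,fy=5,interpolation=cv2.INTER_CUBIC))
E
```

```text
(no output)
```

View pics/top0z.png

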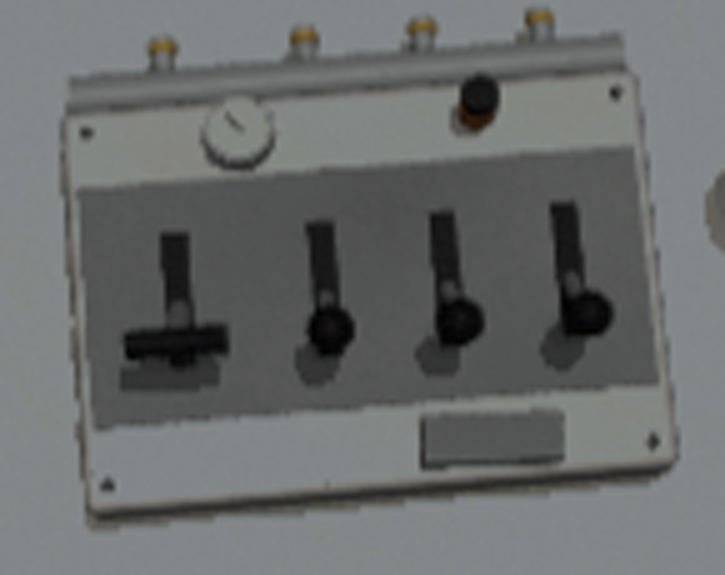

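View pics/scene0z.png

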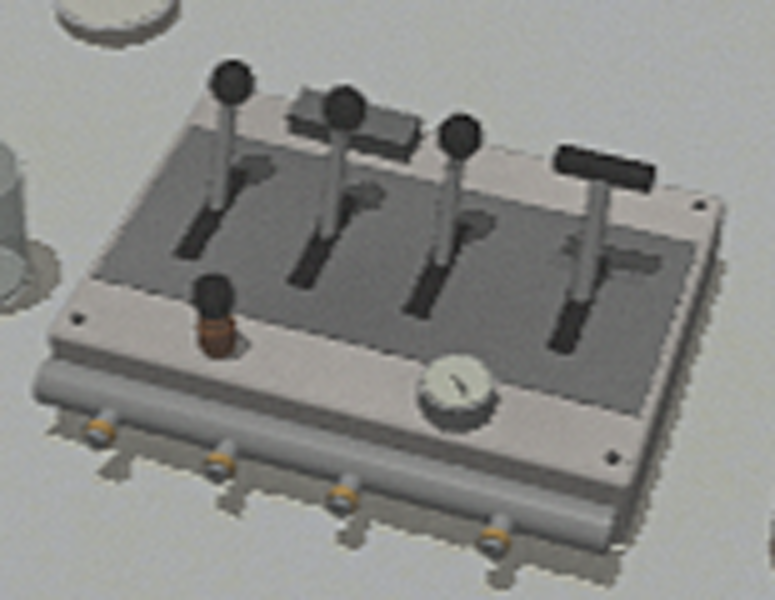

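The top view zoom gives the knob centres at (588,313), (461,321) and (331,330), and the T-handle at (176,341). The scene zoom gives (232,82), (344,107), (460,136) and the T-handle at (604,167). I'll triangulate these and fit the console from the deck screws.

```bash
cat > h.py <<'E'
import numpy as np,cv2
from bench import bot
def ray(n,u,v):
    m=bot.camera_model(n);P=m["pose"];d=np.array([(u-m["cx"])/m["fx"],-(v-m["cy"])/m["fy"],-1.]);d=P[:3,:3]@d
    return P[:3,3],d/np.linalg.norm(d)
def plane(n,u,v,z):
    o,d=ray(n,u,v);return o+d*(z-o[2])/d[2]
def tri(rs):
    A=sum(np.eye(3)-np.outer(d,d) for o,d in rs);b=sum((np.eye(3)-np.outer(d,d))@o for o,d in rs)
    p=np.linalg.solve(A,b);return p,[np.linalg.norm(np.cross(p-o,d)) for o,d in rs]
def tz(u,v): return (u+.5)/5-.5+255,(v+.5)/5-.5+135
def sz(u,v): return (u+.5)/5-.5+225,(v+.5)/5-.5+160
E
python3 - <<'E'
from h import *
T=[(588,313),(461,321),(331,330),(176,341)];S=[(232,82),(344,107),(460,136),(604,167)]
K=[]
for t,s in zip(T,S):
    p,r=tri([ray("top",*tz(*t)),ray("scene",*sz(*s))]);K.append(p);print("knob",p.round(1),np.round(r,1))
K=np.array(K)
sc=[(86,132),(616,92),(653,441),(108,485)]
D=np.array([plane("top",*tz(*s),60) for s in sc]);print("screws",D.round(1),"centre",D.mean(0).round(1))
for s in [(616,457),(702,205),(78,318)]: print("screw scene",plane("scene",*sz(*s),60).round(1))
sides=[np.linalg.norm(D[i]-D[(i+1)%4]) for i in range(4)];print(np.round(sides,1))
d=D[0]-D[1]+D[3]-D[2];yaw=np.arctan2(-d[0],d[1]);e=(D[0]-D[3]+D[1]-D[2]);print("yaw",yaw,np.arctan2(e[1],e[0]))
k=K[0]-K[3];print("yaw knobs",np.arctan2(k[0],-k[1]))
R=np.array([[np.cos(yaw),-np.sin(yaw)],[np.sin(yaw),np.cos(yaw)]])
print("knobs in console",((K[:,:2]-D.mean(0)[:2])@R).round(1))
for n,z,p in(("vial top",110,(480,95)),("gauge",82,(238,130)),("slidebox",78,(492,438))):
    q=plane("top",*tz(*p),z);print(n,q.round(1),((q[:2]-D.mean(0)[:2])@R).round(1))
o=bot.get_obs();from scipy.spatial.transform import Rotation as Q
print(Q.from_rotvec(o["ee_rot"]).as_matrix().round(3))
E
```

```text
knob [ 527.3 -136.   137.9] [1.3 1.3]
knob [522.8 -61.9 139.2] [1.5 1.5]
knob [518.4  13.2 138.2] [1.2 1.2]
knob [512.2 102.8 140. ] [1.2 1.2]
screws [[ 660.1  162.7   60. ]
 [ 683.6 -166.7   60. ]
 [ 464.2 -182.6   60. ]
 [ 439.7  146.9   60. ]] centre [561.9  -9.9  60. ]
screw scene [653.6 166.1  60. ]
screw scene [434.9 149.4  60. ]
screw scene [ 678.8 -165.    60. ]
[330.2 220.  330.4 220.9]
yaw 0.07264725465141461 0.07195621104844015
yaw knobs 0.0630942745946579
knobs in console [[ -43.6 -123.2]
 [ -42.8  -49. ]
 [ -41.7   26.2]
 [ -41.4  116.1]]
vial top [667.6 -78.8 110. ] [100.5 -76.3]
gauge [654.6  67.7  82. ] [98.1 70.7]
slidebox [464. -84.  78.] [-103.   -66.8]
[[ 0.923  0.385 -0.001]
 [ 0.385 -0.923  0.001]
 [-0.    -0.002 -1.   ]]
```

```bash
cat >> h.py <<'E'
from scipy.spatial.transform import Rotation as Q
C=np.array([560.5,-9.0]);YAW=0.071
cR=np.array([[np.cos(YAW),-np.sin(YAW)],[np.sin(YAW),np.cos(YAW)]])
def st(*targets):
    o=bot.get_obs();p=o["tcp_pos"];R=Q.from_rotvec(o["ee_rot"]).as_matrix()
    print("t",round(o["t"],2),"tcp",p.round(1),"console",(cR.T@(p[:2]-C)).round(1),"F console",(cR.T@o["wrist_force"][:2]).round(2),"Fz",o["wrist_force"][2].round(2),"yawerr deg",np.degrees(np.arctan2(R[1,0],R[0,0])-YAW).round(2),"tilt",R[:2,2].round(3))
    for x,y,z in targets:
        w=np.r_[C+cR@np.array([x,y]),z]; print("to",(x,y,z),"world",w.round(1),"tool d",(R.T@(w-p)).round(1))
E
python3 -c "
from h import *
st((-95,-125,230),(-95,-125,125))"
```

```text
t 0.1 tcp [ 240.1 -576.4  230.6] console [-359.8 -543.3] F console [-0.77 -0.11] Fz -1.01 yawerr deg 18.55 tilt [-0.001  0.001]
to (-95, -125, 230) world [ 474.6 -140.4  230. ] tool d [ 384.2 -312.2    1. ]
to (-95, -125, 125) world [ 474.6 -140.4  125. ] tool d [ 384.2 -312.1  106. ]
```

step_arm([
  [[0,0,9.3,0,0,0,0],[0,0,9.3,0,0,0,0]],
], newtons=20)

```text
t: 0.35
tcp_pos: [240.2, -576.6, 230.8]
ee_rot: [-3.139, -0.102, 0.0]
wrist_force: [0.6, 0.4, -0.6]
grip_width: 0.606
```

```bash
python3 -c "
from h import *
st((-95,-125,230),(-95,-125,125))"
```

```text
t 0.35 tcp [ 240.2 -576.6  230.8] console [-359.8 -543.4] F console [0.66 0.33] Fz -0.57 yawerr deg -0.36 tilt [-0.     0.001]
to (-95, -125, 230) world [ 474.6 -140.4  230. ] tool d [ 262.1 -420.1    1.2]
to (-95, -125, 125) world [ 474.6 -140.4  125. ] tool d [ 262.2 -420.   106.2]
```

step_arm([
  [[0,0,0,26.2,-42,0,0],[0,0,0,26.2,-42,0,0],[0,0,0,26.2,-42,0,0],[0,0,0,26.2,-42,0,0],[0,0,0,26.2,-42,0,0],[0,0,0,26.2,-42,0,0],[0,0,0,26.2,-42,0,0],[0,0,0,26.2,-42,0,0],[0,0,0,26.2,-42,0,0],[0,0,0,26.2,-42,0,0],[0,0,0,0,0,20,0],[0,0,0,0,0,0,0]],
])

```text
t: 1.85
tcp_pos: [471.2, -138.9, 210.2]
ee_rot: [-3.139, -0.112, 0.006]
wrist_force: [-1.5, -0.7, -1.1]
grip_width: -0.004
```

```bash
python3 -c "
from h import *
st((-95,-125,125))
cv2.imwrite('pics/w1.png',bot.camera('wrist'))"
```

```text
t 1.85 tcp [ 471.2 -138.9  210.2] console [ -98.3 -123.3] F console [-1.55 -0.56] Fz -1.08 yawerr deg 0.02 tilt [-0.004  0.001]
to (-95, -125, 125) world [ 474.6 -140.4  125. ] tool d [ 3.6  1.8 85.2]
```

View pics/w1.png

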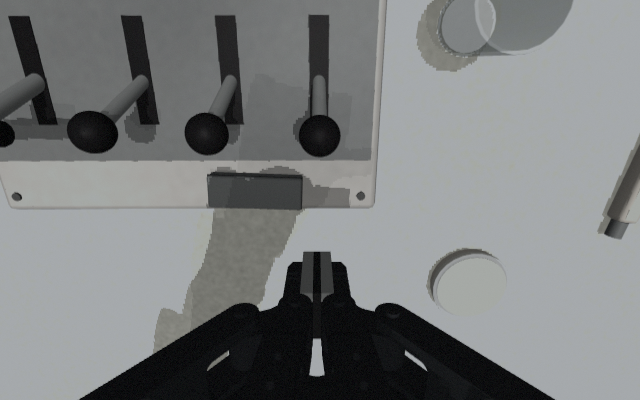

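The wrist picture shows knob A at (320,136), straight ahead of the shut fingers at (317,255). The slide box is at (255,190), and the tips will stay well above it. Descending.

step_arm([
  [[0,0,0,2,1,42,0],[0,0,0,2,1,42,0],[0,0,0,0,0,0,0],[0,0,0,0,0,0,0],[0,0,0,0,0,0,0]],
])

```text
t: 2.52
tcp_pos: [477.5, -141.9, 129.0]
ee_rot: [3.139, 0.109, 0.005]
wrist_force: [-0.8, 0.0, -0.4]
grip_width: 0.002
```

```bash
python3 -c "
from h import *
st((-68,-125,125),(-55,-125,125))"
```

```text
t 2.52 tcp [ 477.5 -141.9  129. ] console [ -92.2 -126.6] F console [-0.79  0.09] Fz -0.36 yawerr deg -0.08 tilt [ 0.003 -0.001]
to (-68, -125, 125) world [ 501.5 -138.5  125. ] tool d [24.2 -1.7  4.1]
to (-55, -125, 125) world [ 514.5 -137.6  125. ] tool d [37.2 -1.7  4.2]
```

step_arm([
  [[0,0,0,12,-1,3,0],[0,0,0,10,0,0,0],[0,0,0,5,0,0,0],[0,0,0,4,0,0,0],[0,0,0,0,0,0,0],[0,0,0,0,0,0,0]],
])

```text
t: 3.28
tcp_pos: [506.9, -138.1, 124.2]
ee_rot: [-3.14, -0.11, 0.001]
wrist_force: [-2.5, 0.1, 1.3]
grip_width: -0.001
```

```bash
python3 -c "
from h import *
st((-55,-125,125))"
```

```text
t 3.27 tcp [ 506.9 -138.1  124.2] console [ -62.6 -125. ] F console [-2.46  0.29] Fz 1.29 yawerr deg -0.05 tilt [-0.001 -0.   ]
to (-55, -125, 125) world [ 514.5 -137.6  125. ] tool d [ 7.6 -0.  -0.8]
```

In contact at about 2.5 N. I'll push a few mm more.

step_arm([
  [[0,0,0,3,0,0,0],[0,0,0,3,0,0,0],[0,0,0,0,0,0,0],[0,0,0,0,0,0,0]],
])

```text
t: 3.78
tcp_pos: [513.8, -137.7, 124.3]
ee_rot: [3.14, 0.11, 0.002]
wrist_force: [-1.7, -0.7, 0.1]
grip_width: 0.005
```

```bash
python3 -c "
from h import *
st()"
```

```text
t 3.77 tcp [ 513.8 -137.7  124.3] console [ -55.7 -125.1] F console [-1.79 -0.62] Fz 0.13 yawerr deg -0.04 tilt [ 0.001 -0.   ]
```

step_arm([
  [[0,0,0,2,0,0,0],[0,0,0,2,0,0,0],[0,0,0,0,0,0,0],[0,0,0,0,0,0,0]],
])

```text
t: 4.28
tcp_pos: [517.5, -137.5, 124.3]
ee_rot: [3.14, 0.11, 0.001]
wrist_force: [-1.8, 0.7, 1.9]
grip_width: -0.002
```

```bash
python3 -c "
from h import *
st()
cv2.imwrite('pics/w2.png',bot.camera('wrist'))"
```

```text
t 4.28 tcp [ 517.5 -137.5  124.3] console [ -52.  -125.1] F console [-1.77  0.81] Fz 1.89 yawerr deg -0.05 tilt [ 0. -0.]
```

View pics/w2.png

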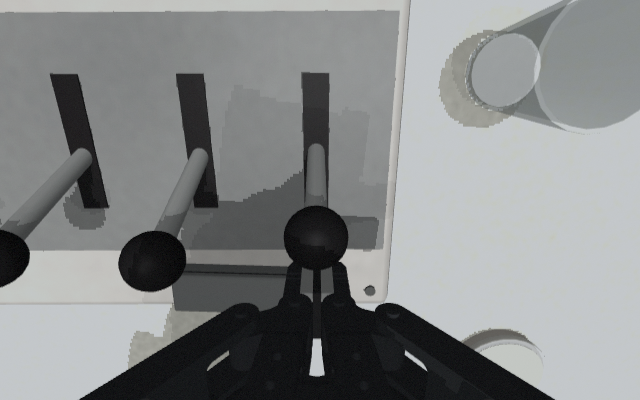

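Knob A at (316,238) is now about 25 px (roughly 10 mm) ahead of B at (152,261), with the force still low. I'll continue carefully.

step_arm([
  [[0,0,0,2,0,0,0],[0,0,0,2,0,0,0],[0,0,0,0,0,0,0]],
])

```text
t: 4.7
tcp_pos: [521.7, -137.1, 124.3]
ee_rot: [3.14, 0.111, 0.001]
wrist_force: [-1.6, -0.5, 1.5]
grip_width: -0.003
```

step_arm([
  [[0,0,0,2,0,0,0],[0,0,0,2,0,0,0],[0,0,0,0,0,0,0]],
])

```text
t: 5.08
tcp_pos: [525.7, -136.9, 124.3]
ee_rot: [3.14, 0.11, 0.001]
wrist_force: [-2.2, -0.5, 1.0]
grip_width: 0.003
```

A is free. I'll throw it most of the way, then feel for the stop.

step_arm([
  [[0,0,0,7,0,0,0],[0,0,0,7,0,0,0],[0,0,0,7,0,0,0],[0,0,0,7,0,0,0],[0,0,0,7,0,0,0],[0,0,0,7,0,0,0],[0,0,0,7,0,0,0],[0,0,0,4,0,0,0],[0,0,0,0,0,0,0],[0,0,0,0,0,0,0]],
])

```text
t: 6.32
tcp_pos: [578.4, -133.2, 124.4]
ee_rot: [3.139, 0.11, 0.001]
wrist_force: [-0.6, 0.5, -1.1]
grip_width: 0.004
```

```bash
python3 -c "
from h import *
st()
cv2.imwrite('pics/w3.png',bot.camera('wrist'))"
```

```text
t 6.33 tcp [ 578.4 -133.2  124.4] console [   9.1 -125.2] F console [-0.55  0.53] Fz -1.14 yawerr deg -0.05 tilt [ 0.001 -0.   ]
```

View pics/w3.png

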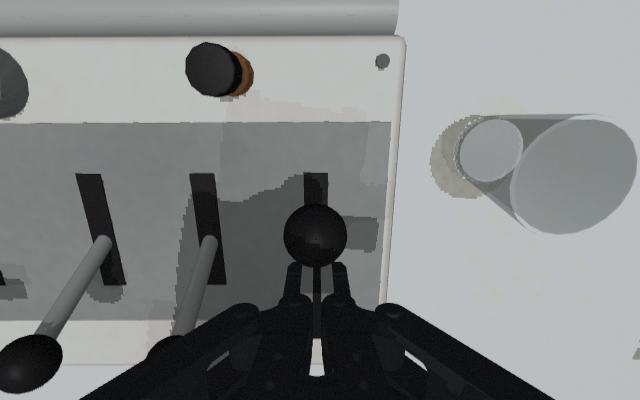

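step_arm([
  [[0,0,0,3,0,0,0],[0,0,0,4,0,0,0],[0,0,0,0,0,0,0]],
])

```text
t: 6.75
tcp_pos: [585.4, -132.7, 124.2]
ee_rot: [3.139, 0.11, 0.0]
wrist_force: [-0.7, -0.3, -0.4]
grip_width: -0.005
```

step_arm([
  [[0,0,0,3,0,0,0],[0,0,0,0,0,0,0],[0,0,0,0,0,0,0]],
])

```text
t: 7.12
tcp_pos: [588.2, -132.5, 124.3]
ee_rot: [3.14, 0.11, 0.0]
wrist_force: [-1.5, 0.3, -1.4]
grip_width: 0.0
```

step_arm([
  [[0,0,0,2,0,0,0],[0,0,0,0,0,0,0],[0,0,0,0,0,0,0]],
])

```text
t: 7.5
tcp_pos: [589.6, -132.4, 124.1]
ee_rot: [3.14, 0.11, -0.002]
wrist_force: [-3.4, -1.1, -2.2]
grip_width: 0.001
```

step_arm([
  [[0,0,0,2,0,0,0],[0,0,0,0,0,0,0],[0,0,0,0,0,0,0]],
])

```text
t: 7.88
tcp_pos: [590.8, -132.3, 123.8]
ee_rot: [-3.14, -0.11, 0.004]
wrist_force: [-5.3, -0.5, -2.0]
grip_width: -0.001
```

```bash
python3 -c "
from h import *
st()"
```

```text
t 7.88 tcp [ 590.8 -132.3  123.8] console [  21.4 -125.1] F console [-5.32 -0.15] Fz -2.01 yawerr deg -0.06 tilt [-0.003 -0.   ]
```

A is over at its stop: the force rises about 1.5 N/mm at TCP console x≈20. Backing off and moving across to B.

step_arm([
  [[0,0,0,-25,0,0,0],[0,0,0,-35,0,0,0],[0,0,0,-35,0,0,0],[0,0,0,-15,-25,0,0],[0,0,0,0,-30,0,0],[0,0,0,0,-20,0,0],[0,0,0,10,0,0,0],[0,0,0,0,0,0,0]],
])

```text
t: 8.88
tcp_pos: [490.2, -65.0, 124.8]
ee_rot: [3.139, 0.11, 0.008]
wrist_force: [0.1, -0.9, 0.1]
grip_width: 0.002
```

```bash
python3 -c "
from h import *
st((-60,-50,125),(-52,-50,125))"
```

```text
t 8.88 tcp [490.2 -65.  124.8] console [-74.1 -50.9] F console [ 0.01 -0.93] Fz 0.09 yawerr deg -0.06 tilt [ 0.005 -0.001]
to (-60, -50, 125) world [504.2 -63.1 125. ] tool d [14.1 -0.9 -0.1]
to (-52, -50, 125) world [512.2 -62.6 125. ] tool d [22.1 -0.9 -0.1]
```

step_arm([
  [[0,0,0,7,-1,0,0],[0,0,0,5,0,0,0],[0,0,0,4,0,0,0],[0,0,0,3,0,0,0],[0,0,0,0,0,0,0],[0,0,0,0,0,0,0]],
])

```text
t: 9.62
tcp_pos: [505.2, -62.3, 124.2]
ee_rot: [3.139, 0.11, -0.002]
wrist_force: [-5.6, -1.1, 2.2]
grip_width: -0.001
```

step_arm([
  [[0,0,0,2,0,0,0],[0,0,0,0,0,0,0],[0,0,0,0,0,0,0]],
])

```text
t: 10.0
tcp_pos: [506.3, -62.2, 124.2]
ee_rot: [3.139, 0.11, -0.005]
wrist_force: [-6.5, -1.1, 4.3]
grip_width: -0.002
```

step_arm([
  [[0,0,0,2,0,0,0],[0,0,0,0,0,0,0],[0,0,0,0,0,0,0]],
])

```text
t: 10.38
tcp_pos: [507.3, -62.1, 124.1]
ee_rot: [3.139, 0.11, -0.008]
wrist_force: [-8.5, -1.5, 5.6]
grip_width: -0.0
```

B is blocked: 8.5 N and rising at the early stop. Easing off and trying C.

step_arm([
  [[0,0,0,-15,0,0,0],[0,0,0,-15,0,0,0],[0,0,0,0,-25,0,0],[0,0,0,0,-30,0,0],[0,0,0,0,-20,0,0],[0,0,0,6,0,0,0],[0,0,0,0,0,0,0]],
])

```text
t: 11.25
tcp_pos: [482.9, 10.8, 124.5]
ee_rot: [3.139, 0.109, 0.006]
wrist_force: [0.1, -0.1, 0.1]
grip_width: -0.004
```

```bash
python3 -c "
from h import *
st((-58,25,125),(-52,25,125))"
```

```text
t 11.25 tcp [482.9  10.8 124.5] console [-76.   25.3] F console [ 0.13 -0.07] Fz 0.13 yawerr deg -0.08 tilt [ 0.004 -0.   ]
to (-58, 25, 125) world [500.9  11.8 125. ] tool d [18.   0.3 -0.5]
to (-52, 25, 125) world [506.9  12.2 125. ] tool d [24.   0.2 -0.4]
```

step_arm([
  [[0,0,0,7,0,0,0],[0,0,0,5,0,0,0],[0,0,0,4,0,0,0],[0,0,0,3,0,0,0],[0,0,0,0,0,0,0],[0,0,0,0,0,0,0]],
])

```text
t: 12.0
tcp_pos: [498.2, 12.3, 124.2]
ee_rot: [3.139, 0.11, -0.005]
wrist_force: [-5.0, -1.6, 3.8]
grip_width: 0.006
```

step_arm([
  [[0,0,0,2,0,0,0],[0,0,0,0,0,0,0],[0,0,0,0,0,0,0]],
])

```text
t: 12.38
tcp_pos: [500.5, 12.6, 124.2]
ee_rot: [3.139, 0.11, -0.003]
wrist_force: [-5.0, -0.7, 4.6]
grip_width: -0.001
```

step_arm([
  [[0,0,0,2,0,0,0],[0,0,0,0,0,0,0],[0,0,0,0,0,0,0]],
])

```text
t: 12.75
tcp_pos: [502.9, 12.8, 124.2]
ee_rot: [3.139, 0.11, -0.002]
wrist_force: [-4.6, -0.3, 4.1]
grip_width: -0.001
```

step_arm([
  [[0,0,0,2,0,0,0],[0,0,0,0,0,0,0],[0,0,0,0,0,0,0]],
])

```text
t: 13.12
tcp_pos: [505.5, 13.1, 124.3]
ee_rot: [3.14, 0.11, -0.0]
wrist_force: [-4.2, -0.8, 3.4]
grip_width: 0.002
```

step_arm([
  [[0,0,0,2,0,0,0],[0,0,0,0,0,0,0],[0,0,0,0,0,0,0]],
])

```text
t: 13.5
tcp_pos: [507.9, 13.3, 124.3]
ee_rot: [3.14, 0.11, 0.001]
wrist_force: [-4.1, -0.4, 3.4]
grip_width: -0.001
```

step_arm([
  [[0,0,0,3,0,0,0],[0,0,0,0,0,0,0],[0,0,0,0,0,0,0]],
])

```text
t: 13.88
tcp_pos: [511.1, 13.5, 124.3]
ee_rot: [3.14, 0.11, 0.001]
wrist_force: [-3.4, 0.3, 2.4]
grip_width: 0.0
```

C is free. Throwing it.

step_arm([
  [[0,0,0,7,0,0,0],[0,0,0,7,0,0,0],[0,0,0,7,0,0,0],[0,0,0,7,0,0,0],[0,0,0,7,0,0,0],[0,0,0,7,0,0,0],[0,0,0,7,0,0,0],[0,0,0,7,0,0,0],[0,0,0,4,0,0,0],[0,0,0,0,0,0,0],[0,0,0,0,0,0,0]],
])

```text
t: 15.25
tcp_pos: [570.8, 17.7, 124.4]
ee_rot: [3.14, 0.11, 0.001]
wrist_force: [-1.4, -0.4, -1.5]
grip_width: -0.0
```

```bash
python3 -c "
from h import *
st((21,25,125))"
```

```text
t 15.25 tcp [570.8  17.7 124.4] console [12.2 25.9] F console [-1.38 -0.31] Fz -1.51 yawerr deg -0.04 tilt [0.001 0.   ]
to (21, 25, 125) world [579.7  17.4 125. ] tool d [ 8.8  0.9 -0.6]
```

step_arm([
  [[0,0,0,3,0,0,0],[0,0,0,3,0,0,0],[0,0,0,0,0,0,0],[0,0,0,0,0,0,0]],
])

```text
t: 15.75
tcp_pos: [576.6, 18.1, 124.3]
ee_rot: [3.14, 0.11, 0.0]
wrist_force: [-1.3, 0.3, -1.7]
grip_width: -0.002
```

step_arm([
  [[0,0,0,2,0,0,0],[0,0,0,0,0,0,0],[0,0,0,0,0,0,0]],
])

```text
t: 16.12
tcp_pos: [578.2, 18.2, 124.2]
ee_rot: [3.14, 0.11, -0.001]
wrist_force: [-2.9, 0.2, -2.0]
grip_width: -0.002
```

step_arm([
  [[0,0,0,2,0,0,0],[0,0,0,0,0,0,0],[0,0,0,0,0,0,0]],
])

```text
t: 16.5
tcp_pos: [579.4, 18.3, 123.9]
ee_rot: [3.139, 0.11, -0.004]
wrist_force: [-4.8, 0.1, -2.5]
grip_width: 0.003
```

C is at its stop. Back to B.

step_arm([
  [[0,0,0,-25,0,0,0],[0,0,0,-35,0,0,0],[0,0,0,-35,0,0,0],[0,0,0,-10,26,0,0],[0,0,0,0,30,0,0],[0,0,0,0,20,0,0],[0,0,0,6,0,0,0],[0,0,0,0,0,0,0]],
])

```text
t: 17.5
tcp_pos: [489.5, -63.1, 124.8]
ee_rot: [-3.139, -0.112, -0.007]
wrist_force: [0.3, -0.2, 0.4]
grip_width: 0.0
```

```bash
python3 -c "
from h import *
st((-62,-50,125),(-52,-50,125))"
```

```text
t 17.5 tcp [489.5 -63.1 124.8] console [-74.6 -49. ] F console [ 0.25 -0.22] Fz 0.45 yawerr deg 0.03 tilt [0.004 0.001]
to (-62, -50, 125) world [502.2 -63.3 125. ] tool d [12.6  1.  -0.2]
to (-52, -50, 125) world [512.2 -62.6 125. ] tool d [22.6  1.  -0.1]
```

step_arm([
  [[0,0,0,7,1,0,0],[0,0,0,5,0,0,0],[0,0,0,4,0,0,0],[0,0,0,3,0,0,0],[0,0,0,0,0,0,0],[0,0,0,0,0,0,0]],
])

```text
t: 18.25
tcp_pos: [505.1, -64.0, 124.1]
ee_rot: [-3.139, -0.11, 0.003]
wrist_force: [-3.9, 0.4, 1.4]
grip_width: -0.005
```

step_arm([
  [[0,0,0,3,0,0,0],[0,0,0,0,0,0,0],[0,0,0,0,0,0,0]],
])

```text
t: 18.62
tcp_pos: [509.1, -63.9, 124.3]
ee_rot: [3.14, 0.11, 0.0]
wrist_force: [-4.1, 0.4, 2.6]
grip_width: 0.003
```

step_arm([
  [[0,0,0,3,0,0,0],[0,0,0,0,0,0,0],[0,0,0,0,0,0,0]],
])

```text
t: 19.0
tcp_pos: [512.5, -63.6, 124.3]
ee_rot: [3.14, 0.11, 0.001]
wrist_force: [-2.7, 1.2, 1.2]
grip_width: 0.002
```

B is free now. Throwing it.

step_arm([
  [[0,0,0,3,0,0,0],[0,0,0,7,0,0,0],[0,0,0,7,0,0,0],[0,0,0,7,0,0,0],[0,0,0,7,0,0,0],[0,0,0,7,0,0,0],[0,0,0,7,0,0,0],[0,0,0,7,0,0,0],[0,0,0,7,0,0,0],[0,0,0,4,0,0,0],[0,0,0,0,0,0,0],[0,0,0,0,0,0,0]],
])

```text
t: 20.5
tcp_pos: [575.1, -59.3, 124.4]
ee_rot: [3.139, 0.11, 0.001]
wrist_force: [-1.5, -0.2, -0.9]
grip_width: 0.004
```

```bash
python3 -c "
from h import *
st((21,-50,125))"
```

```text
t 20.5 tcp [575.1 -59.3 124.4] console [ 11.  -51.2] F console [-1.55 -0.13] Fz -0.95 yawerr deg -0.06 tilt [ 0.001 -0.   ]
to (21, -50, 125) world [585.  -57.4 125. ] tool d [10.  -1.3 -0.6]
```

step_arm([
  [[0,0,0,4,0,0,0],[0,0,0,3,0,0,0],[0,0,0,0,0,0,0],[0,0,0,0,0,0,0]],
])

```text
t: 21.0
tcp_pos: [582.0, -58.7, 124.3]
ee_rot: [3.14, 0.11, 0.0]
wrist_force: [-2.2, -1.0, -1.9]
grip_width: -0.002
```

step_arm([
  [[0,0,0,2,0,0,0],[0,0,0,0,0,0,0],[0,0,0,0,0,0,0]],
])

```text
t: 21.38
tcp_pos: [583.8, -58.6, 124.2]
ee_rot: [3.14, 0.11, -0.0]
wrist_force: [-1.9, -0.7, -2.5]
grip_width: -0.006
```

step_arm([
  [[0,0,0,2,0,0,0],[0,0,0,0,0,0,0],[0,0,0,0,0,0,0]],
])

```text
t: 21.75
tcp_pos: [585.1, -58.5, 124.0]
ee_rot: [3.14, 0.11, -0.003]
wrist_force: [-4.8, -0.7, -2.5]
grip_width: 0.001
```

B is at its stop, so all three are over. On to the main lever.

step_arm([
  [[0,0,0,-25,0,0,0],[0,0,0,-35,0,0,0],[0,0,0,-35,0,0,0],[0,0,0,-15,-30,-2,0],[0,0,0,0,-45,-2,0],[0,0,0,0,-45,0,0],[0,0,0,0,-30,0,0],[0,0,0,0,-17,0,0],[0,0,0,0,0,0,0],[0,0,0,0,0,0,0]],
])

```text
t: 23.0
tcp_pos: [466.0, 100.0, 128.8]
ee_rot: [-3.14, -0.109, -0.005]
wrist_force: [0.8, -0.3, 0.3]
grip_width: -0.003
```

```bash
python3 -c "
from h import *
st((-62,115,128),(-52,115,128))
cv2.imwrite('pics/w4.png',bot.camera('wrist'))"
```

```text
t 23.0 tcp [466.  100.  128.8] console [-86.5 115.4] F console [ 0.82 -0.38] Fz 0.25 yawerr deg -0.1 tilt [0.003 0.   ]
to (-62, 115, 128) world [490.5 101.3 128. ] tool d [24.5  0.4  0.8]
to (-52, 115, 128) world [500.5 102.  128. ] tool d [34.5  0.3  0.9]
```

View pics/w4.png

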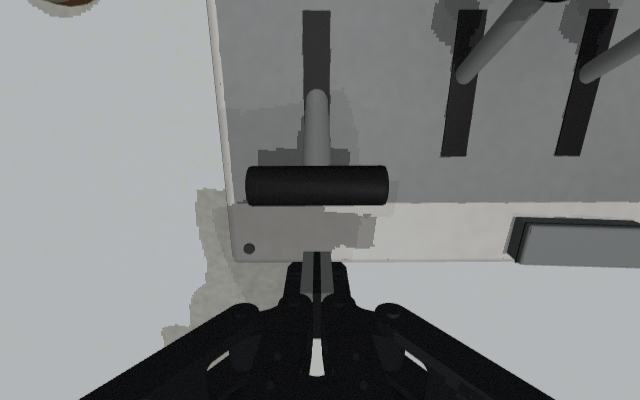

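The T-bar is at (317,185), centred on the fingers at (317,260). C and B at upper right lean away. Pushing main gently.

step_arm([
  [[0,0,0,15,0,0,0],[0,0,0,9,0,0,0],[0,0,0,5,0,0,0],[0,0,0,4,0,0,0],[0,0,0,0,0,0,0],[0,0,0,0,0,0,0]],
])

```text
t: 23.8
tcp_pos: [496.1, 102.3, 128.1]
ee_rot: [3.139, 0.11, -0.004]
wrist_force: [-4.5, -0.4, 4.6]
grip_width: -0.0
```

step_arm([
  [[0,0,0,3,0,0,0],[0,0,0,0,0,0,0],[0,0,0,0,0,0,0]],
])

```text
t: 24.18
tcp_pos: [500.3, 102.9, 128.3]
ee_rot: [3.14, 0.11, -0.0]
wrist_force: [-3.5, -0.6, 3.8]
grip_width: -0.0
```

step_arm([
  [[0,0,0,3,0,0,0],[0,0,0,0,0,0,0],[0,0,0,0,0,0,0]],
])

```text
t: 24.55
tcp_pos: [503.7, 103.3, 128.3]
ee_rot: [-3.14, -0.11, -0.001]
wrist_force: [-3.5, -0.6, 3.0]
grip_width: -0.004
```

step_arm([
  [[0,0,0,3,0,0,0],[0,0,0,0,0,0,0],[0,0,0,0,0,0,0]],
])

```text
t: 24.92
tcp_pos: [506.7, 103.5, 128.3]
ee_rot: [-3.14, -0.11, -0.001]
wrist_force: [-3.1, -0.0, 0.9]
grip_width: -0.002
```

Main is free. Throwing it.

step_arm([
  [[0,0,0,7,0,0,0],[0,0,0,7,0,0,0],[0,0,0,7,0,0,0],[0,0,0,7,0,0,0],[0,0,0,7,0,0,0],[0,0,0,7,0,0,0],[0,0,0,7,0,0,0],[0,0,0,7,0,0,0],[0,0,0,4,0,0,0],[0,0,0,0,0,0,0],[0,0,0,0,0,0,0]],
])

```text
t: 26.3
tcp_pos: [566.6, 107.6, 128.5]
ee_rot: [-3.14, -0.11, -0.002]
wrist_force: [-1.0, -0.4, -0.1]
grip_width: 0.003
```

```bash
python3 -c "
from h import *
st((24,115,128))"
```

```text
t 26.3 tcp [566.6 107.6 128.5] console [ 14.4 115.9] F console [-1.04 -0.31] Fz -0.07 yawerr deg -0.05 tilt [0.001 0.   ]
to (24, 115, 128) world [576.3 107.4 128. ] tool d [9.6 0.9 0.5]
```

step_arm([
  [[0,0,0,3,0,0,0],[0,0,0,3,0,0,0],[0,0,0,0,0,0,0],[0,0,0,0,0,0,0]],
])

```text
t: 26.8
tcp_pos: [572.4, 108.0, 128.3]
ee_rot: [3.14, 0.11, 0.001]
wrist_force: [-2.6, -0.5, -0.4]
grip_width: -0.002
```

step_arm([
  [[0,0,0,2,0,0,0],[0,0,0,0,0,0,0],[0,0,0,0,0,0,0]],
])

```text
t: 27.18
tcp_pos: [574.2, 108.1, 128.3]
ee_rot: [3.14, 0.11, 0.0]
wrist_force: [-1.3, -0.2, -0.2]
grip_width: -0.003
```

step_arm([
  [[0,0,0,2,0,0,0],[0,0,0,0,0,0,0],[0,0,0,0,0,0,0]],
])

```text
t: 27.55
tcp_pos: [576.3, 108.3, 128.3]
ee_rot: [3.14, 0.11, 0.0]
wrist_force: [-2.5, -0.1, -0.6]
grip_width: 0.0
```

step_arm([
  [[0,0,0,2,0,0,0],[0,0,0,0,0,0,0],[0,0,0,0,0,0,0]],
])

```text
t: 27.92
tcp_pos: [577.4, 108.4, 128.0]
ee_rot: [3.139, 0.11, -0.003]
wrist_force: [-4.6, 0.3, -2.7]
grip_width: 0.002
```

step_arm([
  [[0,0,0,1.5,0,0,0],[0,0,0,0,0,0,0],[0,0,0,0,0,0,0]],
])

```text
t: 28.3
tcp_pos: [578.1, 108.4, 127.7]
ee_rot: [3.139, 0.111, -0.005]
wrist_force: [-6.7, -0.4, -3.5]
grip_width: -0.0
```

Main is at its stop. Backing off and up, clear of everything, then checking.

step_arm([
  [[0,0,0,-20,0,0,0],[0,0,0,-35,0,0,0],[0,0,0,-35,0,-20,0],[0,0,0,-35,0,-40,0],[0,0,0,-20,0,-40,0],[0,0,0,0,0,0,0],[0,0,0,0,0,0,0],[0,0,0,0,0,0,0]],
])

```text
t: 29.3
tcp_pos: [436.0, 98.5, 227.6]
ee_rot: [3.139, 0.11, 0.001]
wrist_force: [-0.4, -0.9, 0.7]
grip_width: -0.001
```

```bash
python3 -c "
from h import *
st()
a=bot.camera('scene');b=bot.camera('top')
cv2.imwrite('pics/s5.png',cv2.resize(a[130:300,140:420],None,fx=2.8,fy=2.8,interpolation=cv2.INTER_CUBIC))
cv2.imwrite('pics/t5.png',cv2.resize(b[130:280,90:500],None,fx=1.95,fy=1.95,interpolation=cv2.INTER_CUBIC))
z=cv2.imread('pics/top0.png');d=cv2.absdiff(z,b).max(2);d=(d>30).astype('uint8')*255
n,_,s,c=cv2.connectedComponentsWithStats(d)
print([x[:5].tolist() for x in s[1:] if x[4]>12])"
```

```text
t 29.3 tcp [436.   98.5 227.6] console [-116.6  116. ] F console [-0.46 -0.87] Fz 0.74 yawerr deg -0.06 tilt [ 0.001 -0.   ]
[[362, 164, 13, 13, 86], [338, 167, 11, 12, 80], [314, 169, 10, 11, 80], [239, 172, 96, 206, 10477], [367, 176, 4, 12, 27], [343, 178, 3, 12, 34], [318, 180, 3, 12, 33], [372, 193, 6, 9, 44], [347, 194, 5, 10, 32], [323, 197, 3, 7, 18], [314, 198, 9, 14, 61], [338, 198, 9, 12, 56], [363, 200, 9, 9, 54], [346, 265, 294, 135, 20625], [330, 347, 10, 15, 83], [310, 372, 19, 10, 50], [314, 379, 17, 8, 37], [346, 382, 7, 18, 55]]
```

View pics/s5.png

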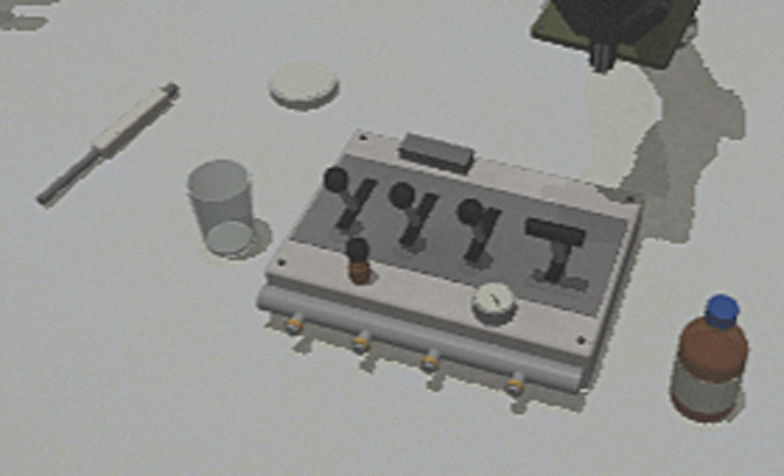

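View pics/t5.png

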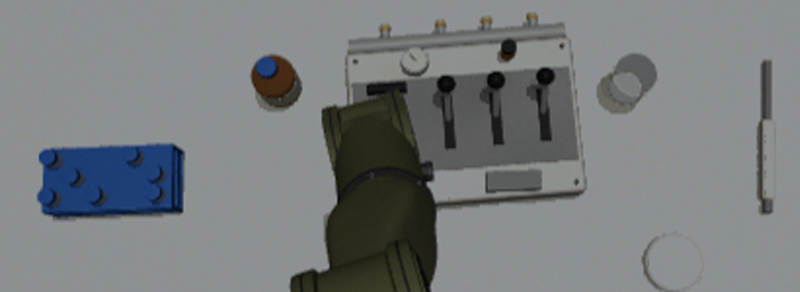

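The scene view shows all four levers leaning away, with knobs at (336,179), (403,196) and (471,212) and the bar at (555,233). The vial, slide box, beaker, bottle, petri dish and pipette look unmoved. I'll check the lever angles by triangulation.

```bash
python3 -c "
from h import *
for t,s in zip([(545,76),(495,81),(446,84),(387,89)],[(336,179),(403,196),(471,212),(555,233)]):
    p,r=tri([ray('top',(t[0]+.5)/1.95-.5+90,(t[1]+.5)/1.95-.5+130),ray('scene',(s[0]+.5)/2.8-.5+140,(s[1]+.5)/2.8-.5+130)])
    c=cR.T@(p[:2]-C);print(c.round(1),p[2].round(1),np.round(r[0],1),'angle',round(.45+np.arctan2(c[0],p[2]-48),3))
"
```

```text
[  43.5 -124.1] 137.3 1.3 angle 0.903
[ 42.3 -48.7] 135.0 1.1 angle 0.902
[43.  25.8] 136.3 1.6 angle 0.903
[ 42.6 115. ] 134.9 1.8 angle 0.906
```

```bash
python3 -c "
from bench import bot
print(bot.sign_off())"
```

```text
the job is handed in; nothing more can be done
None
```

All four levers are thrown over against their stops, and the job was handed in at about 29.4 s with the arm backed off clear. The hand-in reports no verdict.

- **Order:** the interlock let them go A, C, B, then main. B was blocked on the first try, so I eased off at about 8.5 N and came back to it after C. No force reading went above about 10 N, at the blocked B; forces at the stops were 5–8 N.
- **Lever angles:** triangulating the knobs from the top and scene pictures put all four at about 0.90 rad. The measured heights run 1–2 mm high for two of the knobs, which is within calibration error.
- **Things around the manifold:** a before-and-after comparison of the top view showed changes only at the levers, the arm and their shadows. The slide box, vial, beaker, petri dish, pipette and tube rack did not change. The arm's change region came close to the reagent bottle, so I judged that one by eye, and it stands in place.
- **Robot clear:** wrist force was about 1 N after backing off, which is the noise level.

No check failed or disagreed.

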